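# Sort hardware into the half-open parts case

## Robot

A 7-joint arm with a two-finger parallel gripper is mounted at the origin on the work surface. World frame = base frame: x ahead of the robot, y to its left, z up, the work surface at z = 0. Lengths are in m, angles in degrees, forces in N, time in s.
With the tool pointing down it reaches from about 0.425 to 0.875 m from the base axis. Payload 4.7 kg.
Tool frame: the origin (TCP) lies midway between the tips of the shut fingers; the grasp point (between the pads) lies 19 mm behind it (env.grip_point_offset is the distance from the TCP to the grasp point, in m); z points along the fingers, y is the line along which they close (so a half turn about z gives the same grasp; the last joint's range is limited). The gripper opens to 87 mm and grips with 3 to 60 N. Pads are 19 mm wide; open, the fingers measure 117 mm over their backs; the gripper's body (75 mm by 190 mm) begins 51 mm behind the grasp point.
Start: joints at [0.808, 18.392, -4.016, 83.108, 1.295, 78.541, -3.26], TCP at [0.65, -0, 0.223] pointing down, gripper open.
Joint ranges: [-163.93, 163.93], [-17.29, 119.83], [-79.2, 71.16], [3.27, 140.29], [-89.18, 269.18], [5.43, 117.66], [-154.24, 154.24]. Speed limits (degrees/s): [147.25, 147.25, 180, 180, 180, 180, 180].

## Interface

Orientations are given as [roll, pitch, yaw] about the fixed x, y, z axes, in that order (R = Rz(yaw) Ry(pitch) Rx(roll)).
In Python, from cell import env gives the robot as it stands.
- The arm moves only by the shell command python3 -m jog 'ROWS' [FORCE]. ROWS is JSON, a list of rows, each a list of 7 numbers: the shift along the tool's x, y, z in m, then the turn, a rotation vector about the tool's x, y, z in rad, then the finger opening in m, from 0 to 0.087. A call has 1 to 12 rows; each row shifts and turns the commanded pose from where the row before left it, along the tool's axes as they then stand; what a row does not reach is not made up. A row lasts 1/12 s, in which the tool goes at most 41.7 mm and 7.16 degrees, less where a joint would pass 70% of its speed; a pose out of reach is approached as far as the arm can. A call is refused whole if a number of a shift passes 0.0417 or a number of a turn 0.125, either way. A call with a gripper value outside its range is refused whole. The fingers move at their own pace and stop on an object; FORCE is the grip in N (left out, the last holds). Time passes only in rows, so rows that do not move let the fingers close. It gives the time, the measured TCP pose, the force, the opening and the grip force at its end, in the units of the state.
- env.get_obs(): the state, without advancing time (a new reading comes with each control period).
- env.read_camera(name): name is "scene" or "side" or "wrist"; returns the picture (384x512x3 uint8, blue, green, red); there is no depth.
- env.get_calibration(name): a dict with "fov_y" (degrees; the focal length in pixels is half the picture's height over the tangent of half this angle, whatever the lens; pixels are square), "cx", "cy" (the principal point, pixels), "pose" (4x4, takes a point from camera to world coordinates). Camera axes: x right, y up, looking along -z (the intrinsics and any distortion apply to the point x, -y, -z); pixel columns grow to the right and rows downward; lengths in m; the calibration is good to about 2 mm. A picture is of the moment at which its call begins: read the wrist's pose just before it. get_calibration takes no time and is no camera call; for the wrist camera it gives the pose at the moment of the call.
- env.sign_off(): hands the job in; it is judged then, once.
The state is a dict: "time_s": time; "qpos": joint angles; "joint_velocities": joint speeds; "effort": joint torques, N m; "tool_pos": TCP position; "tool_rot": TCP orientation; "force": force on the tool from outside, world axes, zero at the start; "wrist_torque": the same for the moment, N m; "grip_width": finger opening in m; "grasp_force": force on a finger pad.
Only numpy, scipy, OpenCV 4.12 (cv2) and the standard library are available. Lean on these libraries where they do the work, as an engineer would, in place of code of your own. Each camera call takes 0.05 s, during which the arm holds its last target. There are 200 camera calls.

## Task

Raise the parts case's stiff lid to 60 degrees and leave it standing there as a dust hood. Then reach in under it and drop the socket into the red tray, the green padlock into the blue tray and the nut into the yellow tray, in any order, letting each go only from just above its tray (it should fall less than 10 cm). The lid must still stand at 60 degrees at the end, give or take 6, and the other things on the bench stay where they are.

Things in the scene. Friction and masses are not known exactly. Their poses are not given: they have to be found in the camera images.
- case: Black parts case fixed to the bench, 200 (x) x 290 (y) x 60 mm high. Origin: centre of its underside, on the bench; x points from the front (robot side, lid grip) to the hinge side, z up. The front 70 mm inside is a foam strip with driver bits, 60 mm high, not a place for parts; behind it three coloured trays stand side by side along y, in any order.
- lid (a joint): Lid angle, rad: 0 shut, grows as the front rises, 1.047 = 60 degrees, limit 1.9. Clear plastic, orange edges, 200 x 290 x 9 mm, 250 g, hinged on the case's far (+x) rim. Stiff: 0.7 N m friction, so lifting by the grip takes about 5 N and it stays where left. At 60 degrees it slants over all three trays: reach them from the front, under it, tool tilted about 30 degrees.
- lid_grip (a point): Centre of the lid's orange grip: a cylinder 16 mm in diameter, 20 mm long along the case's y, on a 10 mm wide arm 34 mm beyond the middle of the lid's front edge, 234 mm from the hinge axis, 65 mm above the bench when shut. Pinched from above on its flat ends (closing along the case's y) it turns between the fingers as the lid rises. Axes: the lid's.
- lid_hinge (a point): Middle of the lid's hinge axis, 65 mm above the bench, 100 mm behind the case centre; the axis is along the case's y.
- tray_red_in (a point): Centre of the inner floor of the red tray, fixed in the case, 9 mm above the bench. The tray is open on top, 110 (x) x 88 (y) x 48 mm outside, walls and floor 3 mm, rim 54 mm above the bench (the case's own rim is 60 mm); axes as the case's, its centre 40 mm behind the case's centre, 60 mm in front of the hinge.
- tray_yellow_in (a point): Centre of the inner floor of the yellow tray, fixed in the case, 9 mm above the bench. The tray is open on top, 110 (x) x 88 (y) x 48 mm outside, walls and floor 3 mm, rim 54 mm above the bench (the case's own rim is 60 mm); axes as the case's, its centre 40 mm behind the case's centre, 60 mm in front of the hinge.
- tray_blue_in (a point): Centre of the inner floor of the blue tray, fixed in the case, 9 mm above the bench. The tray is open on top, 110 (x) x 88 (y) x 48 mm outside, walls and floor 3 mm, rim 54 mm above the bench (the case's own rim is 60 mm); axes as the case's, its centre 40 mm behind the case's centre, 60 mm in front of the hinge.
- socket_mid (a point): Steel deep socket for a ratchet, a cylinder 28 mm in diameter and 50 mm tall with a dark band, standing on the bench; 100 to 210 g. This point is its centre, 25 mm up; z along its axis.
- socket: The socket as a whole; origin at the centre of its underside, axes as point socket_mid.
- nut_mid (a point): Large brass hexagon nut, 36 mm across flats, 20 mm thick, its hole painted black, lying flat; 85 to 170 g. This point is its centre, 10 mm up; z along its thickness, its x axis is square to one pair of flats (other pairs at 60 degrees).
- nut: The nut as a whole; origin at the centre of its underside, axes as point nut_mid.
- padlock_mid (a point): Green padlock with a steel shackle, lying flat; body 34 (x) x 40 (y) x 20 mm thick, the shackle reaching 43 mm from the body's centre towards +x; 110 to 225 g. This point is the centre of the body, 10 mm up. Grasp the body across its 40 mm (along y).
- padlock: The padlock as a whole; origin at the centre of its underside, axes as point padlock_mid.
- tape: Bystander: yellow tape measure standing on edge, 65 x 36 x 60 mm high. Origin: centre of its underside.
- screwdriver: Bystander: red-handled screwdriver lying on the bench, about 200 mm long, lying along its own x. Origin: on the bench side, between its ends.
- wrench: Bystander: steel wrench lying on the bench, about 200 mm long, along its own x. Origin: on the bench side, between its ends.
- can: Bystander: blue and yellow can, 66 mm wide, 115 mm tall. Origin: centre of its underside.
- cleaner: Bystander: white bottle of cleaner, 72 mm wide, 190 mm tall. Origin: centre of its underside.
- jar: Bystander: amber jar, 70 mm wide, 90 mm tall. Origin: centre of its underside.
- meter: Bystander: red multimeter lying flat, 150 x 78 x 42 mm. Origin: centre of its underside.

How it is judged:
By the outcome, as a careful person would: the job done as asked, in the order asked, and still so for the second after the job is handed in, with the robot touching nothing.
It also fails if it takes over 72 s, if anything falls off the work surface, if the arm or the gripper's body presses on something with over 40 N, if the wrist force passes 120 N, or if a joint passes its speed limit or range.

## Working session

There is one attempt and no reset: what is moved stays moved. The work goes in short steps, Python scripts to look and compute and a shell command to move; the robot and the scene stay as the last step left them, time stands still between calls to the robot, and variables do not carry over. Pictures are saved under pics/ and viewed, at most 10 in all, crops included, and the job is handed in when it is done.

```bash
ls; mkdir -p pics
python3 - <<'E'
from cell import env
import cv2,numpy as np
for n in ["scene","side","wrist"]:
    c=env.get_calibration(n); print(n,{k:(np.round(v,4).tolist() if not isinstance(v,str) else v) for k,v in c.items()})
    cv2.imwrite(f"pics/{n}0.png",env.read_camera(n))
o=env.get_obs(); print({k:np.round(v,3).tolist() for k,v in o.items()}, env.grip_point_offset)
E
```

```text
pics
scene {'fov_y': 43.7813, 'cx': 255.1654, 'cy': 197.2049, 'pose': [[0.5437, -0.6967, 0.468, 1.3849], [0.8392, 0.4477, -0.3087, -0.5668], [0.0055, 0.5606, 0.8281, 1.5177], [0.0, 0.0, 0.0, 1.0]]}
side {'fov_y': 48.4218, 'cx': 257.3121, 'cy': 186.0319, 'pose': [[0.8263, 0.3624, -0.4312, 0.0172], [-0.5629, 0.5046, -0.6546, -0.8296], [-0.0196, 0.7836, 0.621, 0.8369], [0.0, 0.0, 0.0, 1.0]]}
wrist {'fov_y': 59.2074, 'cx': 256.984, 'cy': 193.1611, 'pose': [[1.0, 0.0002, 0.0024, 0.6501], [-0.0008, 0.964, 0.2658, 0.0734], [-0.0023, -0.2658, 0.964, 0.3821], [0.0, 0.0, 0.0, 1.0]]}
{'time_s': 0.15, 'qpos': [0.806, 18.427, -4.014, 83.159, 1.295, 78.541, -3.262], 'joint_velocities': [-0.054, -0.055, 0.048, -0.109, 0.03, -0.078, 0.028], 'effort': [0.0, -49.179, -0.404, -31.288, -0.064, 0.04, 0.0], 'tool_pos': [0.65, -0.0, 0.222], 'tool_rot': [-179.918, 0.006, 90.0], 'force': [0.161, 0.659, -0.138], 'wrist_torque': [0.016, 0.026, 0.021], 'grasp_force': 0.0, 'grip_width': 0.087} 0.0187
```

View pics/scene0.png

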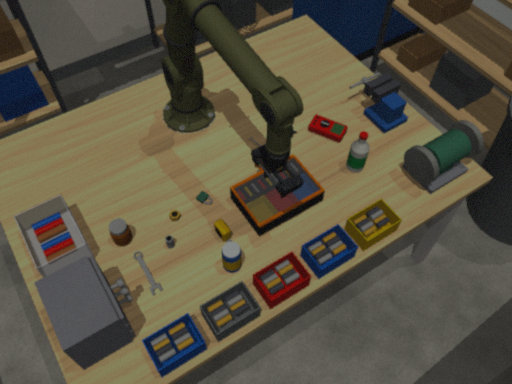

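View pics/side0.png

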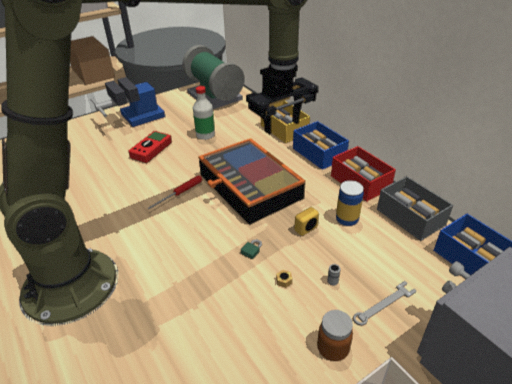

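```bash
cat > h.py <<'E'
from cell import env
import cv2,numpy as np
from scipy.spatial.transform import Rotation as R
def cal(n): return env.get_calibration(n)
def f_(c): return 192/np.tan(np.radians(c["fov_y"]/2))
def cast(c,uv,z):
    uv=np.atleast_2d(uv).astype(float); f=f_(c); P=np.array(c["pose"])
    d=np.c_[(uv[:,0]-c["cx"])/f,-(uv[:,1]-c["cy"])/f,-np.ones(len(uv))]@P[:3,:3].T
    return P[:3,3]+d*((z-P[2,3])/d[:,2])[:,None]
def proj(c,p):
    P=np.array(c["pose"]); q=(np.atleast_2d(p)-P[:3,3])@P[:3,:3]; f=f_(c)
    return np.c_[c["cx"]+f*q[:,0]/-q[:,2],c["cy"]-f*q[:,1]/-q[:,2]]
def blobs(im,lo,hi,roi,amin=8):
    m=cv2.inRange(cv2.cvtColor(im,cv2.COLOR_BGR2HSV),lo,hi); k=np.zeros_like(m); x0,y0,x1,y1=roi; k[y0:y1,x0:x1]=m[y0:y1,x0:x1]
    n,l,s,ce=cv2.connectedComponentsWithStats(k); return [(s[i][4],ce[i],np.argwhere(l==i)[:,::-1]) for i in range(1,n) if s[i][4]>=amin]
E
python3 - <<'E'
from h import *
s=cv2.imread("pics/side0.png"); w=cv2.imread("pics/scene0.png"); c=cal("side"); cw=cal("scene")
print({k:v for k,v in c.items() if k!='pose'}.keys())
for (n,im,cc,roi) in (("side",s,c,(180,120,320,240)),("scene",w,cw,(215,150,340,240))):
    b=blobs(im,(4,170,120),(16,255,255),roi,4)
    pts=np.vstack([x[2] for x in b]); g=cast(cc,pts,0.067)[:,:2].astype(np.float32)
    r=cv2.minAreaRect(g); print(n,len(pts),np.round(r[0],4),np.round(r[1],4),r[2]); print(np.round(cv2.boxPoints(r),3).tolist())
for nm,ps,pw,z in (("padlock",(250,249),(204,198),.02),("nut",(285,278),(175,215),.02),("socket",(334,266),(170,238),.05)):
    print(nm,cast(c,ps,z).round(3),cast(cw,pw,z).round(3))
a=cv2.resize(s[130:330,190:360],None,fx=2.9,fy=2.9,interpolation=cv2.INTER_CUBIC)
b=cv2.resize(w[150:250,160:330],None,fx=1.75,fy=1.75,interpolation=cv2.INTER_CUBIC)
o=np.zeros((600,800,3),np.uint8); o[:a.shape[0],:a.shape[1]]=a; o[:b.shape[0],800-b.shape[1]:]=b
wr=cv2.resize(cv2.imread("pics/wrist0.png"),(300,225)); o[370:595,498:798]=wr
cv2.imwrite("pics/comp1.png",o)
E
```

```text
dict_keys(['fov_y', 'cx', 'cy'])
side 619 [0.5611 0.0688] [0.2964 0.2382] 89.32354736328125
[[0.4399999976158142, -0.07800000160932541], [0.6779999732971191, -0.08100000023841858], [0.6819999814033508, 0.2160000056028366], [0.4440000057220459, 0.21799999475479126]]
scene 279 [0.5683 0.0645] [0.213  0.2902] 0.04430187866091728
[[0.4620000123977661, 0.20999999344348907], [0.4620000123977661, -0.08100000023841858], [0.675000011920929, -0.07999999821186066], [0.675000011920929, 0.20999999344348907]]
padlock [[ 0.421 -0.175  0.02 ]] [[ 0.437 -0.173  0.02 ]]
nut [[ 0.437 -0.304  0.02 ]] [[ 0.445 -0.3    0.02 ]]
socket [[ 0.539 -0.361  0.05 ]] [[ 0.539 -0.364  0.05 ]]
```

View pics/comp1.png

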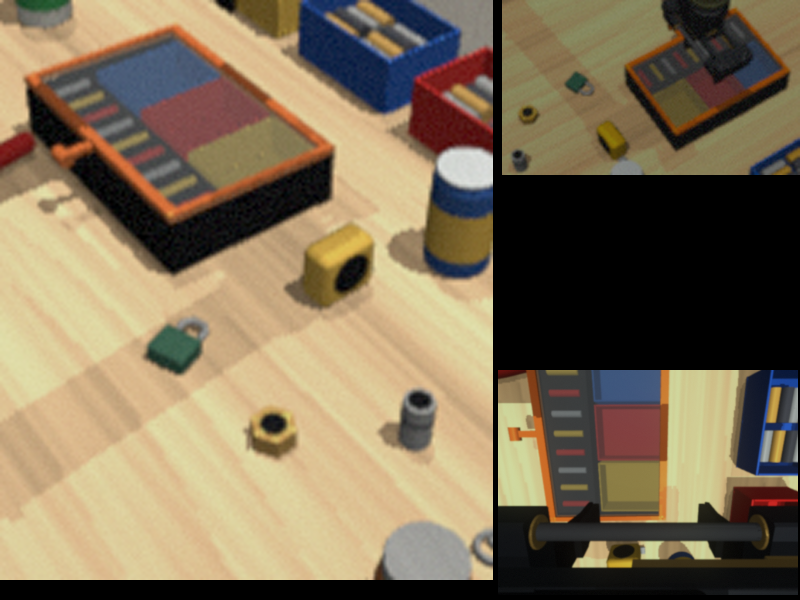

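Run:
```python
from h import *
w=cv2.imread("pics/wrist0.png"); c=cal("wrist")
b=blobs(w,(4,150,90),(16,255,255),(0,0,300,260),6)
pts=np.vstack([x[2] for x in b])
gp=pts[pts[:,0]<60]; print("grip px",gp.min(0),gp.max(0)); 
g=cast(c,gp,.065); print("grip",g.min(0).round(4),g.max(0).round(4))
for v in (10,60,90,130,150,180,200,220,240):
    u=np.sort(pts[(abs(pts[:,1]-v)<=1)&(pts[:,0]>55)][:,0])
    if len(u)==0: continue
    jumps=np.where(np.diff(u)>5)[0]; segs=np.split(u,jumps+1)
    print(v,[(s[0],s[-1],cast(c,(s[0],v),.0695)[0,:2].round(4).tolist(),cast(c,(s[-1],v),.0695)[0,:2].round(4).tolist()) for s in segs])
for u in (90,150,200,250):
    v=np.sort(pts[(abs(pts[:,0]-u)<=1)][:,1]); v=v[v>150]
    if len(v): print("u",u,v[0],v[-1],cast(c,(u,v[-1]),.0695)[0].round(4),cast(c,(u,v[0]),.0695)[0].round(4))
for n in("side","scene"):
    im=cv2.imread(f"pics/{n}0.png");cc=cal(n)
    for nm,lo,hi,roi in (("padlock",(60,80,20),(95,255,160),(180,180,290,270) if n=="scene" else (230,225,275,270)),("nut",(15,110,60),(35,255,255),(165,205,185,225) if n=="scene" else (265,260,305,295))):
        for a,ce,p in blobs(im,lo,hi,roi,12): print(n,nm,a,ce.round(1),cast(cc,ce,.012).round(4), cv2.minAreaRect(cast(cc,p,.02)[:,:2].astype(np.float32)))
```

```text
grip px [17  0] [ 59 120]
grip [0.4318 0.0558 0.065 ] [0.4828 0.1547 0.065 ]
10 [(np.int64(56), np.int64(64), [0.4815, 0.146], [0.4882, 0.146]), (np.int64(278), np.int64(291), [0.6671, 0.1458], [0.678, 0.1458])]
60 [(np.int64(58), np.int64(71), [0.4771, 0.1069], [0.4883, 0.1069]), (np.int64(277), np.int64(289), [0.6669, 0.1067], [0.6772, 0.1067])]
90 [(np.int64(61), np.int64(76), [0.4758, 0.0821], [0.4891, 0.082]), (np.int64(276), np.int64(289), [0.6663, 0.0819], [0.6779, 0.0819])]
130 [(np.int64(68), np.int64(82), [0.4768, 0.0471], [0.4896, 0.0471]), (np.int64(276), np.int64(288), [0.6668, 0.047], [0.6778, 0.047])]
150 [(np.int64(71), np.int64(85), [0.4768, 0.0288], [0.4898, 0.0288]), (np.int64(276), np.int64(288), [0.6671, 0.0287], [0.6782, 0.0287])]
180 [(np.int64(75), np.int64(89), [0.4764, 0.0002], [0.4897, 0.0002])]
200 [(np.int64(78), np.int64(91), [0.4765, -0.0197], [0.489, -0.0197]), (np.int64(281), np.int64(287), [0.6726, -0.0197], [0.6784, -0.0197])]
220 [(np.int64(81), np.int64(94), [0.4765, -0.0401], [0.4893, -0.0401]), (np.int64(275), np.int64(286), [0.6671, -0.0402], [
[... 325 characters left out ...]
0.0695] [ 0.6424 -0.07    0.0695]
side padlock 169 [249.5 250. ] [[ 0.4215 -0.171   0.012 ]] ((0.41773706674575806, -0.1771688014268875), (0.038898151367902756, 0.04038846120238304), 20.098161697387695)
side nut 189 [283.8 278.7] [[ 0.4377 -0.2984  0.012 ]] ((0.4336203634738922, -0.3020385503768921), (0.051863737404346466, 0.03654053807258606), 52.200523376464844)
scene padlock 63 [201.9 196.5] [[ 0.4217 -0.1743  0.012 ]] ((0.42691877484321594, -0.17599350214004517), (0.027064161375164986, 0.03584984689950943), 19.866655349731445)
scene nut 96 [174.4 215.5] [[ 0.4409 -0.3019  0.012 ]] ((0.44655153155326843, -0.3018735945224762), (0.045337993651628494, 0.04772218316793442), 57.25270080566406)
```

```bash
python3 -m jog '[[0.011,-0.0344,0,0,0,0,0.087],[0.011,-0.0344,0,0,0,0,0.087],[0.011,-0.0344,0,0,0,0,0.087],[0.011,-0.0344,0,0,0,0,0.087],[0.011,-0.0344,0,0,0,0,0.087],[0.011,-0.0344,0,0,0,0,0.087]]' 30
python3 -m jog '[[0,0,0,0,0,-0.12,0.06],[0,0,0,0,0,-0.12,0.06],[0,0,0,0,0,-0.12,0.06],[0,0,0,0,0,-0.12,0.06],[0,0,0,0,0,-0.12,0.06],[0,0,0,0,0,-0.12,0.06],[0,0,0,0,0,-0.12,0.06],[0,0,0,0,0,-0.12,0.06],[0,0,0,0,0,-0.12,0.06],[0,0,0,0,0,-0.12,0.06],[0,0,0,0,0,-0.12,0.06],[0,0,0,0,0,-0.12,0.06]]'
python3 -m jog '[[0,0,0,0,0,-0.12,0.06],[0,0,0,0,0,-0.01,0.06],[0,0,0,0,0,0,0.06]]'
python3 - <<'E'
from h import *
c=cal("wrist"); w=env.read_camera("wrist"); cv2.imwrite("pics/wrist1.png",w)
o=env.get_obs(); print(o["tool_pos"],o["tool_rot"],o["qpos"])
print("expected grip px",proj(c,[.4435,.066,.065]),proj(c,[.4435,.076,.065]))
for a,ce,p in blobs(w,(4,150,90),(16,255,255),(0,0,512,384),10):
    g=cast(c,p,.065); print(a,ce.round(0),p.min(0),p.max(0),g.min(0).round(4),g.max(0).round(4))
    # grip only
    q=g[g[:,0]<.4675]; 
    if len(q): print("grip part",q.min(0).round(4),q.max(0).round(4)); q=g[g[:,0]<.45]; print(q.min(0).round(4),q.max(0).round(4)) if len(q) else 0
E
```

```text
time_s: 0.65
tool_pos: [0.4417, 0.0663, 0.2221]
tool_rot: [-180.0, 0.0, 90.0]
force: [-0.1, -0.2, 1.3]
grip_width: 0.0868
grasp_force: 0.0
time_s: 1.65
tool_pos: [0.4434, 0.0659, 0.2223]
tool_rot: [-180.0, -0.0, 172.8]
force: [0.2, 0.2, -0.0]
grip_width: 0.0602
grasp_force: 0.0
time_s: 1.9
tool_pos: [0.4435, 0.066, 0.2224]
tool_rot: [-180.0, -0.0, 179.8]
force: [0.1, 0.4, 0.2]
grip_width: 0.0601
grasp_force: 0.0
[0.44346418 0.0659944  0.22243218] [-1.79996765e+02 -1.00990608e-02  1.79781050e+02] [ -7.40843896  -6.03772758  -4.13770809 109.96886425  -0.44688531
  76.06419566  78.36548379]
expected grip px [[256.21943147 178.09915925]] [[266.59325182 178.05587461]]
91 [362. 122.] [351  94] [366 155] [0.3661 0.152  0.065 ] [0.4215 0.17   0.065 ]
grip part [0.3661 0.152  0.065 ] [0.4215 0.17   0.065 ]
[0.3661 0.152  0.065 ] [0.4215 0.17   0.065 ]
108 [355. 172.] [343 145] [369 187] [0.412  0.1477 0.065 ] [0.4528 0.1751 0.065 ]
grip part [0.412  0.1477 0.065 ] [0.4528 0.1751 0.065 ]
[0.412  0.1477 0.065 ] [0.4498 0.1751 0.065 ]
4563 [260. 217.] [109 174] [405 232] [ 0.4394 -0.0826  0.065 ] [0.4998 0.2147 0.065 ]
grip part [0.4394 0.0551 0.065 ] [0.4666 0.0755 0.065 ]
[0.4394 0.0551 0.065 ] [0.4494 0.0754 0.065 ]
```

View pics/wrist1.png

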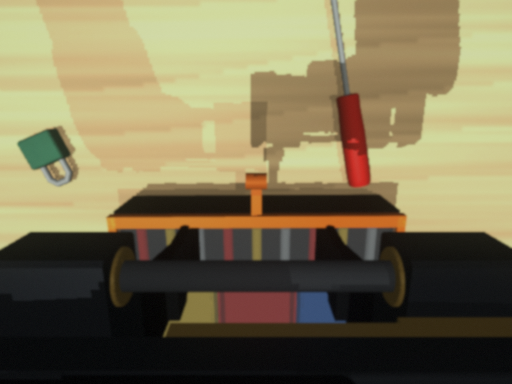

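```bash
python3 -m jog '[[-0.001,-0.0007,0.03,0,0,0,0.05],[0,0,0.03,0,0,0,0.05],[0,0,0.03,0,0,0,0.05],[0,0,0.03,0,0,0,0.05],[0,0,0.03,0,0,0,0.05],[0,0,0.0261,0,0,0,0.05],[0,0,0,0,0,0,0.05]]' 30
python3 -m jog '[[0,0,0,0,0,0,0.0],[0,0,0,0,0,0,0.0],[0,0,0,0,0,0,0.0],[0,0,0,0,0,0,0.0],[0,0,0,0,0,0,0.0],[0,0,0,0,0,0,0.0]]' 30
```

```text
time_s: 2.53
tool_pos: [0.4402, 0.0645, 0.0418]
tool_rot: [-179.9, -0.5, 179.8]
force: [-1.4, -0.4, 0.2]
grip_width: 0.0502
grasp_force: 0.0
time_s: 3.03
tool_pos: [0.4455, 0.0649, 0.0475]
tool_rot: [-180.0, 0.1, 179.9]
force: [0.0, 1.6, 1.8]
grip_width: 0.0191
grasp_force: 30.0
```

```bash
python3 -m jog '[[-0.0006,0,-0.0163,0,0,0,0],[-0.0017,0,-0.0162,0,0,0,0],[-0.0028,0,-0.0161,0,0,0,0],[-0.004,0,-0.0158,0,0,0,0],[-0.005,0,-0.0155,0,0,0,0],[-0.0061,0,-0.0151,0,0,0,0],[-0.0072,0,-0.0147,0,0,0,0],[-0.0082,0,-0.0141,0,0,0,0]]'
python3 -m jog '[[-0.0091,0,-0.0135,0,0,0,0],[-0.0101,0,-0.0129,0,0,0,0],[-0.0109,0,-0.0121,0,0,0,0],[-0.0117,0,-0.0113,0,0,0,0],[-0.0125,0,-0.0105,0,0,0,0],[-0.0132,0,-0.0096,0,0,0,0],[-0.0138,0,-0.0087,0,0,0,0],[0,0,0,0,0,0,0],[0,0,0,0,0,0,0]]'
```

```text
time_s: 3.7
tool_pos: [0.481, 0.0649, 0.1703]
tool_rot: [-180.0, 0.1, 179.9]
force: [6.9, 0.2, -10.0]
grip_width: 0.0191
grasp_force: 30.0
time_s: 4.45
tool_pos: [0.5625, 0.0651, 0.2482]
tool_rot: [180.0, 0.1, 179.9]
force: [6.2, -0.0, -6.6]
grip_width: 0.0193
grasp_force: 30.0
```

```bash
python3 -m jog '[[0,0,0,0,0,0,0.06],[0,0,0,0,0,0,0.06],[0,0,0,0,0,0,0.06],[0,0,-0.01,0,0,0,0.06],[0,0,-0.03,0,0,0,0.06],[0,0,-0.04,0,0,0,0.06],[0,0,-0.01,0,0,0,0.06],[0,0,0,0,0,0,0.06]]'
python3 -m jog '[[0,-0.04,0,0,0,0,0.06],[0,-0.04,0,0,0,0,0.06],[0,-0.04,0,0,0,0,0.06],[0,-0.04,0,0,0,0,0.06],[0,-0.04,0,0,0,0,0.06],[0,-0.04,0.02,0,0,0,0.06],[0,-0.04,0.02,0,0,0,0.06],[0,-0.04,0.02,0,0,0,0.06],[0.01,-0.015,0.02,0,0,0,0.06],[0,0,0,0,0,0,0.06],[0,0,0,0,0,0,0.06]]'
python3 - <<'E'
from h import *
c=cal("wrist"); w=env.read_camera("wrist"); cv2.imwrite("pics/wrist2.png",w)
s=env.read_camera("side"); cv2.imwrite("pics/side2.png",s)
o=np.zeros((384,800,3),np.uint8); o[:,:512]=w; o[:330,520:800]=cv2.resize(s[100:265,170:310],(280,330)); cv2.imwrite("pics/comp2.png",o)
for nm,lo,hi in (("padlock",(60,80,20),(95,255,200)),("nut",(15,110,60),(35,255,255)),):
    for a,ce,p in blobs(w,lo,hi,(0,0,512,300),100):
        r=cv2.minAreaRect(cast(c,p,.02)[:,:2].astype(np.float32)); print(nm,a,ce.round(1),cast(c,ce,.018).round(4),np.round(r[0],4),np.round(r[1],4),r[2])
E
```

```text
time_s: 5.12
tool_pos: [0.563, 0.0655, 0.3446]
tool_rot: [179.9, 0.5, 180.0]
force: [-1.2, -0.9, -0.3]
grip_width: 0.0585
grasp_force: 0.0
time_s: 6.03
tool_pos: [0.5495, -0.2623, 0.2612]
tool_rot: [179.9, -0.2, 179.8]
force: [0.8, -0.2, -0.6]
grip_width: 0.0602
grasp_force: 0.0
padlock 987 [338.5  49.6] [[ 0.4226 -0.17    0.018 ]] [ 0.4234 -0.1706] [0.0303 0.0381] 21.82520294189453
nut 189 [74.5 40. ] [[ 0.4115 -0.4615  0.018 ]] [ 0.4116 -0.4637] [0.0636 0.0264] 18.61271858215332
nut 741 [226.9  65.7] [[ 0.4388 -0.2943  0.018 ]] [ 0.4396 -0.2947] [0.0392 0.0399] 89.1582260131836
nut 500 [476.1 142.2] [[5.259e-01 1.000e-04 1.800e-02]] [ 0.5264 -0.0013] [0.0509 0.0136] 0.13551807403564453
nut 1924 [322.4 201.3] [[ 0.5983 -0.1798  0.018 ]] [ 0.6002 -0.1792] [0.0868 0.047 ] 9.34692668914795
nut 2960 [452.6 204.1] [[ 0.6028 -0.0166  0.018 ]] [ 0.6062 -0.0058] [0.0994 0.0743] 87.88838195800781
nut 149 [  8.9 233.7] [[ 0.6394 -0.5785  0.018 ]] [ 0.6409 -0.5755] [0.0262 0.0259] 78.47330474853516
nut 155 [401.4 280.7] [[ 0.7093 -0.0693  0.018 ]] [ 0.7052 -0.0707] [0.0613 0.0073] 7.277679920196533
```

View pics/comp2.png

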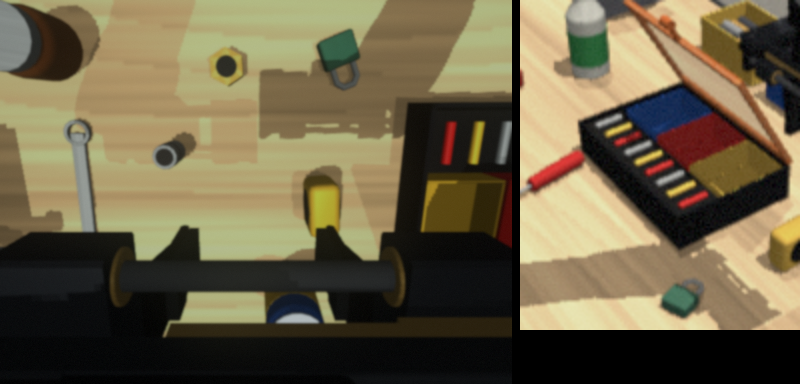

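Run:
```python
from h import *
env.read_camera("side")
c=cal("wrist"); w=env.read_camera("wrist"); cv2.imwrite("pics/wrist3.png",w)
print(env.get_obs()["tool_pos"],np.array(c["pose"])[:3,3])
for nm,lo,hi in (("padlock",(60,60,15),(95,255,200)),("nut",(15,90,50),(35,255,255)),):
    for a,ce,p in blobs(w,lo,hi,(180,0,380,110),100):
        hull=cv2.convexHull(p.astype(np.int32)); m=cv2.moments(hull)
        r=cv2.minAreaRect(cast(c,p,.018)[:,:2].astype(np.float32)); print(nm,a,p.min(0),p.max(0),cast(c,(m["m10"]/m["m00"],m["m01"]/m["m00"]),.018).round(4),np.round(r[0],4),np.round(r[1],4),r[2])
        if nm=="nut":
            ap=cv2.approxPolyDP(hull,3,True)[:,0]; print(cast(c,ap,.02).round(4)[:,:2].tolist())
            g=cast(c,hull[:,0],.02)[:,:2]  # width vs angle
            an=np.arange(0,180,5); wd=[np.ptp(g@[np.cos(np.radians(t)),np.sin(np.radians(t))]) for t in an]; print([(int(t),round(float(x)*1000,1)) for t,x in zip(an,wd)])
g=cv2.cvtColor(w,cv2.COLOR_BGR2GRAY)[130:185,140:205]; cv2.imwrite("pics/crop3.png",np.hstack([cv2.resize(w[130:185,140:205],(650,550),interpolation=cv2.INTER_CUBIC)]))
for n in ("side","scene"):
    im=cv2.imread(f"pics/{n}0.png"); cv2.imwrite(f"pics/sock_{n}.png",im)
```

```text
[ 0.55257655 -0.25978164  0.26426042] [ 0.47970435 -0.25927234  0.42443679]
padlock 1038 [317  26] [356  65] [[ 0.4226 -0.1703  0.018 ]] [ 0.4229 -0.1704] [0.0315 0.039 ] 21.519092559814453
nut 353 [180   0] [194  40] [[ 0.3929 -0.3359  0.018 ]] [ 0.3966 -0.3355] [0.0153 0.0407] 86.58367919921875
[[0.3772, -0.3266], [0.4017, -0.3277], [0.4168, -0.3439], [0.3773, -0.3416]]
[(0, 39.5), (5, 39.2), (10, 38.5), (15, 37.6), (20, 36.3), (25, 34.8), (30, 33.0), (35, 31.0), (40, 28.8), (45, 27.0), (50, 26.3), (55, 25.3), (60, 24.2), (65, 22.8), (70, 21.3), (75, 19.7), (80, 17.8), (85, 15.9), (90, 17.4), (95, 20.7), (100, 24.0), (105, 27.0), (110, 29.8), (115, 32.4), (120, 34.8), (125, 36.9), (130, 38.7), (135, 40.2), (140, 41.5), (145, 42.4), (150, 42.9), (155, 43.2), (160, 43.1), (165, 42.7), (170, 42.0), (175, 40.9)]
nut 7857 [180  15] [379 109] [[ 0.448  -0.2213  0.018 ]] [ 0.4409 -0.2326] [0.0994 0.2324] 0.07034480571746826
[[0.3915, -0.1268], [0.4904, -0.1171], [0.4907, -0.3483], [0.4695, -0.3471], [0.4416, -0.3353], [0.4188, -0.2976]]
[(0, 99.2), (5, 99.4), (10, 101.9), (15, 115.9), (20
[... 360 characters left out ...]
155, 183.5), (160, 169.0), (165, 153.1), (170, 136.1), (175, 118.1)]
nut 218 [335  60] [350  78] [[ 0.4468 -0.1618  0.018 ]] [ 0.4474 -0.1614] [0.0184 0.0154] 20.15892791748047
[[0.4531, -0.1548], [0.4563, -0.1647], [0.4414, -0.1713], [0.4372, -0.1593]]
[(0, 19.1), (5, 19.1), (10, 18.9), (15, 18.5), (20, 18.3), (25, 18.7), (30, 19.2), (35, 19.6), (40, 19.9), (45, 20.0), (50, 20.2), (55, 20.3), (60, 20.2), (65, 20.0), (70, 19.6), (75, 19.1), (80, 18.7), (85, 18.2), (90, 17.5), (95, 16.8), (100, 16.4), (105, 15.9), (110, 15.3), (115, 15.4), (120, 15.9), (125, 16.5), (130, 17.2), (135, 17.7), (140, 18.1), (145, 18.8), (150, 19.3), (155, 19.6), (160, 19.8), (165, 19.9), (170, 19.8), (175, 19.5)]
```

View pics/crop3.png

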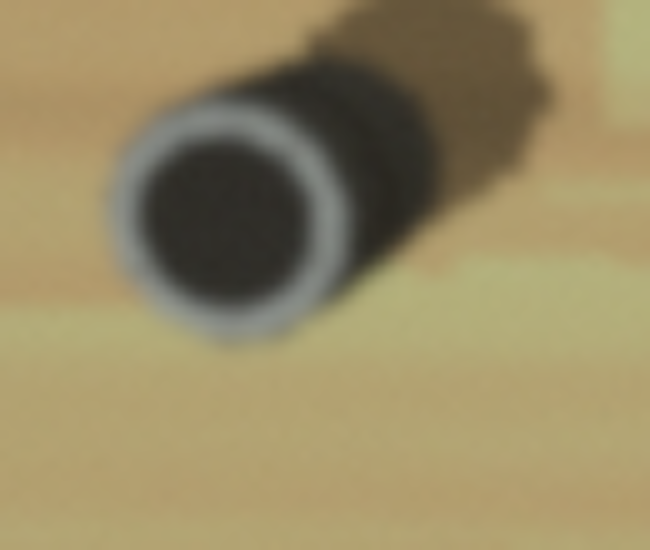

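```bash
python3 - <<'E'
from h import *
c=cal("wrist"); w=cv2.imread("pics/wrist3.png")
print("socket",cast(c,(163,152),.05))
for a,ce,p in blobs(w,(15,110,60),(35,255,255),(200,40,255,92),100):
    hull=cv2.convexHull(p.astype(np.int32)); g=cast(c,hull[:,0],.02)[:,:2]; print(a,p.min(0),p.max(0),cv2.minEnclosingCircle(g.astype(np.float32)))
    an=np.arange(0,180,6); print([(int(t),round(float(np.ptp(g@[np.cos(np.radians(t)),np.sin(np.radians(t))]))*1000,1)) for t in an])
E
python3 -m jog '[[0.0323,0.0225,0.04,0,0,-0.125,0.07],[0.0343,0.0182,0.04,0,0,-0.125,0.07],[0.0364,0.0138,0.04,0,0,-0.125,0.07],[0.0378,0.0091,0.04,0,0,0,0.07],[0,0,0,0,0,0,0.07],[0,0,0,0,0,0,0.07],[0,0,0,0,0,0,0.07]]' 30
python3 - <<'E'
from h import *
o=env.get_obs(); p=o["tool_pos"];Rm=R.from_euler("xyz",o["tool_rot"],degrees=True).as_matrix(); print(p,o["tool_rot"],(Rm.T@(np.array([.4235,-.170,.004])-p)).round(4))
E
```

```text
socket [[ 0.53652455 -0.3635672   0.05      ]]
744 [207  43] [243  80] ((0.4391782283782959, -0.29512229561805725), 0.02139589563012123)
[(0, 38.9), (6, 39.4), (12, 39.4), (18, 39.1), (24, 38.3), (30, 37.4), (36, 38.1), (42, 39.3), (48, 40.6), (54, 41.5), (60, 42.0), (66, 42.1), (72, 42.0), (78, 41.8), (84, 41.1), (90, 40.0), (96, 39.6), (102, 40.5), (108, 41.5), (114, 42.2), (120, 42.6), (126, 42.4), (132, 41.8), (138, 40.9), (144, 39.8), (150, 38.6), (156, 38.1), (162, 38.7), (168, 38.8), (174, 38.9)]
time_s: 6.82
tool_pos: [0.4444, -0.2349, 0.1452]
tool_rot: [-179.9, 0.2, -158.5]
force: [1.0, 0.1, 0.4]
grip_width: 0.0702
grasp_force: 0.0
[ 0.44435044 -0.23490435  0.14523643] [-1.79874374e+02  1.62648179e-01 -1.58481623e+02] [-0.004   0.0683  0.1411]
```

```bash
python3 -m jog '[[-0.002,0.03,0,0,0,0,0.07],[-0.002,0.03,0.01,0,0,0,0.07],[0,0.0083,0.03,0,0,0,0.07],[0,0,0,0,0,0,0.07],[0,0,0,0,0,0,0.07]]' 30
python3 - <<'E'
from h import *
c=cal("wrist"); w=env.read_camera("wrist"); cv2.imwrite("pics/w4.png",w)
o=env.get_obs(); p=o["tool_pos"];Rm=R.from_euler("xyz",o["tool_rot"],degrees=True).as_matrix(); 
for a,ce,q in blobs(w,(60,60,15),(95,255,200),(100,0,420,384),100):
    r=cv2.minAreaRect(cast(c,q,.019)[:,:2].astype(np.float32)); print(a,ce,np.round(r[0],4),np.round(r[1],4),r[2])
print(p,o["tool_rot"],(Rm.T@(np.array([.4235,-.170,.004])-p)).round(4))
E
```

```text
time_s: 7.23
tool_pos: [0.4227, -0.17, 0.1047]
tool_rot: [-179.9, 0.0, -158.4]
force: [0.6, -0.3, -0.3]
grip_width: 0.0697
grasp_force: 0.0
1963 [257.35048395 196.24299542] [ 0.4209 -0.1704] [0.0339 0.0367] 22.606142044067383
[ 0.42345953 -0.1711097   0.10556795] [-1.79861140e+02  1.20583836e-01 -1.58520609e+02] [-0.0002  0.0013  0.1016]
```

```bash
python3 -m jog '[[0.001,0.001,0.035,0,0,0,0.07],[0,0,0.035,0,0,0,0.07],[0,0,0.02,0,0,0,0.07],[0,0,0.0105,0,0,0,0.07],[0,0,0,0,0,0,0.07],[0,0,0,0,0,0,0],[0,0,0,0,0,0,0],[0,0,0,0,0,0,0],[0,0,0,0,0,0,0],[0,0,0,0,0,0,0],[0,0,0,0,0,0,0]]' 35
python3 -m jog '[[0,0,-0.02,0,0,0,0],[0,0,-0.04,0,0,0,0],[0,0,-0.04,0,0,0,0],[0,0,-0.03,0,0,0,0],[0,0,0,0,0,0,0],[0,0,0,0,0,0,0]]' 35
```

```text
time_s: 8.2
tool_pos: [0.4206, -0.17, 0.0039]
tool_rot: [-179.9, 0.1, -158.6]
force: [-0.7, -0.1, 3.8]
grip_width: 0.0396
grasp_force: 35.0
time_s: 8.7
tool_pos: [0.4211, -0.17, 0.1348]
tool_rot: [-179.9, 0.2, -158.6]
force: [-1.2, -1.1, -2.5]
grip_width: 0.0394
grasp_force: 35.0
```

```bash
python3 -m jog '[[0,0,-0.02,0,0,0.125,0],[0,0,-0.02,0,0,0.125,0],[0,0,-0.02,0,0,0.125,0],[-0.0079,0.0327,-0.0015,0,0,0,0],[-0.0079,0.0327,-0.0015,0,0,0,0],[-0.0079,0.0327,-0.0015,0,0,0,0],[-0.0079,0.0327,-0.0015,0,0,0,0],[-0.0079,0.0327,-0.0015,0,0,0,0],[-0.0079,0.0327,-0.0015,0,0,0,0],[-0.0079,0.0327,-0.0015,0,0,0,0],[-0.0079,0.0327,-0.0015,0,0,0,0],[-0.0079,0.0327,-0.0015,0,0,0,0]]' 35
python3 -m jog '[[-0.0079,0.0327,-0.0015,0,0,0,0],[0,0,0,0,-0.125,0,0],[0,0,0,0,-0.125,0,0],[0,0,0,0,-0.125,0,0],[0,0,0,0,-0.125,0,0],[0,0,0,0,-0.125,0,0],[0,0,0,0,0,0,0],[0,0,0,0,0,0,0],[0,0,0,0,0,0,0]]' 35
cat >> h.py <<'E'
def go(t,tilt=None):
    o=env.get_obs(); p=np.array(o["tool_pos"]);Rm=R.from_euler("xyz",o["tool_rot"],degrees=True).as_matrix()
    print("z",Rm[:,2].round(3),"y",Rm[:,1].round(3),"to go",(Rm.T@(np.array(t)-p)).round(4),"w",round(float(o["grip_width"]),4),"t",o["time_s"])
    if tilt is not None:
        t_=np.radians(tilt); z=np.array([np.sin(t_),0,-np.cos(t_)]); y=np.array([0,1,0]); T=np.c_[np.cross(y,z),y,z]
        print("turn",R.from_matrix(Rm.T@T).as_rotvec().round(3))
E
python3 - <<'E'
from h import *
cv2.imwrite("pics/side5.png",env.read_camera("side"))
go([.598,.157,.075],36); print(env.get_obs()["qpos"])
# tray centres: interior colour centroids in wrist0/side2
s=cv2.imread("pics/side2.png"); c=cal("side")
for nm,lo,hi in (("blue",(105,80,30),(125,255,255)),("red",(170,100,40),(180,255,255)),("red2",(0,120,40),(5,255,200)),("yel",(18,90,40),(32,255,200))):
    for a,ce,p in blobs(s,lo,hi,(215,140,300,205),60):
        g=cast(c,p,.054); print(nm,a,g.min(0).round(3),g.max(0).round(3))
E
```

```text
time_s: 9.7
tool_pos: [0.49, 0.1258, 0.2041]
tool_rot: [-180.0, -0.2, 180.0]
force: [0.3, -0.4, -1.9]
grip_width: 0.0394
grasp_force: 35.0
time_s: 10.45
tool_pos: [0.5044, 0.1571, 0.2051]
tool_rot: [-179.4, 32.3, 179.9]
force: [0.1, 0.7, -1.6]
grip_width: 0.0397
grasp_force: 35.0
z [ 0.536 -0.012 -0.844] y [ 0.01   1.    -0.008] to go [-0.0084  0.0023  0.1601] w 0.0396 t 10.5
turn [-0.012 -0.063 -0.003]
[-15.67401125 -16.44362943 -13.84407675 126.81524631  18.35625299
  42.39903113  48.97704858]
blue 610 [0.553 0.099 0.054] [0.676 0.206 0.054]
red2 618 [0.5   0.007 0.054] [0.676 0.107 0.054]
yel 798 [ 0.499 -0.073  0.054] [0.676 0.017 0.054]
```

```bash
python3 -m jog '[[-0.0017,0,0.03,0,0,0,0],[-0.0017,0,0.03,0,0,0,0],[-0.0017,0,0.03,0,0,0,0],[-0.0017,0,0.03,0,0,0,0],[0,0,0.02,0,0,0,0],[0,0,0,0,0,0,0],[0,0,0,0,0,0,0],[0,0,0,0,0,0,0]]' 35
python3 - <<'E'
from h import *
go([.598,.157,.075],32); print(env.get_obs()["tool_pos"],env.get_obs()["force"])
s=env.read_camera("side"); cv2.imwrite("pics/s6.png",cv2.resize(s[60:260,150:350],(600,600)))
E
```

```text
time_s: 11.17
tool_pos: [0.5864, 0.1546, 0.0922]
tool_rot: [-179.4, 32.5, 179.7]
force: [-0.1, 0.2, -1.7]
grip_width: 0.0396
grasp_force: 35.0
z [ 0.538 -0.013 -0.843] y [ 0.011  1.    -0.008] to go [-0.0006  0.0026  0.0207] w 0.0396 t 11.1667
turn [-0.013  0.009 -0.005]
[0.58637877 0.15461967 0.09217122] [-0.0600452   0.1672888  -1.69501336]
```

View pics/s6.png

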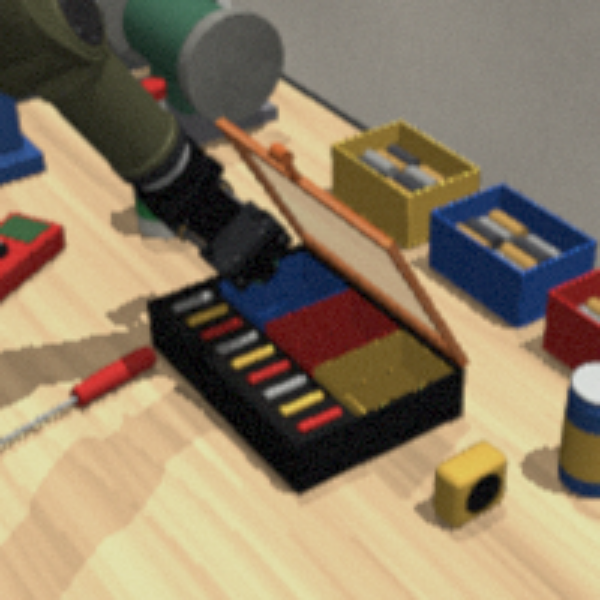

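```bash
python3 -m jog '[[0,0.001,0.01,0,0,0,0],[0,0.001,0.01,0,0,0,0],[0,0,0,0,0,0,0],[0,0,0,0,0,0,0.06],[0,0,0,0,0,0,0.06],[0,0,0,0,0,0,0.06],[0,0,0,0,0,0,0.06]]' 35
python3 -m jog '[[0,0,-0.02,0,0,0,0.06],[0,0,-0.03,0,0,0,0.06],[0,0,-0.03,0,0,0,0.06],[0,0,-0.03,0,0,0,0.06],[0,0,-0.03,0,0,0,0.06],[0,0,0,0,0.125,0,0.06],[0,0,0,0,0.125,0,0.06],[0,0,0,0,0.125,0,0.06],[0,0,0,0,0.125,0,0.06],[0,0,0,0,0.07,0,0.06],[0,0,0,0,0,0,0.06]]' 35
python3 - <<'E'
from h import *
s=env.read_camera("side"); cv2.imwrite("pics/s7.png",s); c=cal("side")
for a,ce,p in blobs(s,(60,60,15),(95,255,200),(200,120,320,280),15): print(a,ce,cast(c,ce,.02))
go([.4392,-.2950,.10],0)
E
```

```text
time_s: 11.8
tool_pos: [0.5967, 0.1574, 0.076]
tool_rot: [-179.4, 32.6, 179.8]
force: [-1.0, 0.9, -0.4]
grip_width: 0.0569
grasp_force: 0.0
time_s: 12.72
tool_pos: [0.5232, 0.1581, 0.1925]
tool_rot: [-179.5, -0.3, 179.4]
force: [0.7, -0.2, -0.6]
grip_width: 0.06
grasp_force: 0.0
165 [205.78181818 126.60606061] [[0.62951843 0.44135172 0.02      ]]
38 [240.13157895 162.28947368] [[0.6095778  0.16963685 0.02      ]]
z [-0.002 -0.009 -1.   ] y [ 0.01   1.    -0.009] to go [ 0.0784 -0.4534  0.0963] w 0.0607 t 12.7667
turn [-0.009 -0.002 -0.01 ]
```

```bash
python3 -m jog '[[0.006,-0.035,0,0,0,-0.01,0.06],[0.006,-0.035,0,0,0,-0.01,0.06],[0.006,-0.035,0,0,0,-0.01,0.06],[0.006,-0.035,0,0,0,-0.01,0.06],[0.006,-0.035,0,0,0,-0.01,0.06],[0.006,-0.035,0,0,0,-0.01,0.06],[0.006,-0.035,0,0,0,-0.01,0.06],[0.006,-0.035,0,0,0,-0.01,0.06],[0.006,-0.035,0.01,0,0,0,0.06],[0.006,-0.035,0.02,0,0,0,0.06],[0.006,-0.035,0.02,0,0,0,0.06],[0.006,-0.035,0.02,0,0,0,0.06]]' 35
python3 -m jog '[[0.006,-0.033,0.02,0,0,0,0.06],[0,0,0,0,0,0,0.06],[0,0,0,0,0,0,0.06],[0,0,0,0,0,0,0.06]]' 35
python3 - <<'E'
from h import *
c=cal("wrist"); w=env.read_camera("wrist"); cv2.imwrite("pics/w8.png",w)
for a,ce,p in blobs(w,(15,110,60),(35,255,255),(140,60,380,260),300):
    hull=cv2.convexHull(p.astype(np.int32)); g=cast(c,hull[:,0],.02)[:,:2]; print(a,p.min(0),p.max(0),cv2.minEnclosingCircle(g.astype(np.float32)))
    if np.ptp(g,axis=0).max()<.06:
        an=np.arange(0,180,6); print([(int(t),round(float(np.ptp(g@[np.cos(np.radians(t)),np.sin(np.radians(t))]))*1000,1)) for t in an])
go([.4392,-.2950,.004],0)
E
```

```text
time_s: 13.77
tool_pos: [0.4657, -0.265, 0.1266]
tool_rot: [-179.4, 0.0, -175.8]
force: [1.0, -0.3, -0.6]
grip_width: 0.0596
grasp_force: 0.0
time_s: 14.1
tool_pos: [0.4627, -0.2965, 0.1071]
tool_rot: [-179.5, -0.1, -175.8]
force: [0.1, 0.2, 0.4]
grip_width: 0.0603
grasp_force: 0.0
3320 [213 115] [345 198] ((0.43749552965164185, -0.2821847200393677), 0.049369677901268005)
z [-0.    -0.009 -1.   ] y [-0.074  0.997 -0.009] to go [0.0239 0.0037 0.1036] w 0.0604 t 14.15
turn [-0.009 -0.001  0.074]
```

```bash
python3 -m jog '[[0.0239,0.0025,0,0,0,0,0.06],[0,0,0,0,0,0,0.06],[0,0,0,0,0,0,0.06]]' 35
python3 - <<'E'
from h import *
c=cal("wrist"); w=env.read_camera("wrist"); cv2.imwrite("pics/w9.png",w)
hs=cv2.cvtColor(w,cv2.COLOR_BGR2HSV); print(hs[195:200:2,200:320:8].tolist()[0])
for s0 in (130,150,170):
  for a,ce,p in blobs(w,(15,s0,60),(35,255,255),(140,60,380,260),300):
    hull=cv2.convexHull(p.astype(np.int32)); g=cast(c,hull[:,0],.02)[:,:2]; print(s0,a,p.min(0),p.max(0),cv2.minEnclosingCircle(g.astype(np.float32)))
    if np.ptp(g,axis=0).max()<.06:
        an=np.arange(0,180,6); print([(int(t),round(float(np.ptp(g@[np.cos(np.radians(t)),np.sin(np.radians(t))]))*1000,1)) for t in an])
go([.4392,-.2950,.004],0)
E
```

```text
time_s: 14.4
tool_pos: [0.439, -0.2958, 0.1079]
tool_rot: [-179.5, -0.0, -175.8]
force: [0.4, -0.9, -0.2]
grip_width: 0.0598
grasp_force: 0.0
[[19, 104, 169], [19, 104, 166], [19, 105, 155], [19, 112, 96], [19, 111, 143], [20, 162, 74], [23, 96, 24], [26, 93, 22], [23, 88, 26], [21, 156, 54], [19, 140, 80], [19, 106, 159], [19, 105, 160], [19, 106, 161], [25, 88, 168]]
130 1121 [233 172] [281 221] ((0.4372701644897461, -0.2959608733654022), 0.020455598831176758)
[(0, 39.2), (6, 39.1), (12, 39.0), (18, 38.6), (24, 37.7), (30, 36.7), (36, 37.5), (42, 38.9), (48, 39.9), (54, 40.5), (60, 40.7), (66, 40.5), (72, 39.9), (78, 39.1), (84, 38.0), (90, 36.5), (96, 36.5), (102, 38.0), (108, 39.1), (114, 39.8), (120, 40.3), (126, 40.5), (132, 40.3), (138, 39.7), (144, 39.0), (150, 37.8), (156, 37.2), (162, 37.8), (168, 38.7), (174, 39.2)]
150 968 [234 172] [280 220] ((0.4373655915260315, -0.29592472314834595), 0.019631478935480118)
[(0, 38.4), (6, 38.2), (12, 38.1), (18, 37.6), (24, 36.7), (30, 35.6), (36, 36.4), (42, 37.2), (48, 37.8), (54, 38.4), (60, 38.8), (66, 38.7), (72, 38.3), (78, 37.6), (84, 36.5), (90, 35.1), (96, 34.9), (102, 36.1), (108, 37.0), (114, 37.8), (120, 38.2), (126, 38.2), (132, 38.0), (138, 37.5), (144, 36.9), (150, 35.9), (156, 35.8), (162, 37.1), (168, 37.9), (174, 38.4)]
z [ 0.    -0.009 -1.   ] y [-0.074  0.997 -0.009] to go [0.0005 0.0019 0.104 ] w 0.06 t 14.45
turn [-0.009  0.     0.074]
```

```bash
python3 -m jog '[[0.002,0.001,0.035,0,0,0,0.06],[0,0,0.035,0,0,0,0.06],[0,0,0.02,0,0,0,0.06],[0,0,0.013,0,0,0,0.06],[0,0,0,0,0,0,0.06],[0,0,0,0,0,0,0],[0,0,0,0,0,0,0],[0,0,0,0,0,0,0],[0,0,0,0,0,0,0],[0,0,0,0,0,0,0],[0,0,0,0,0,0,0]]' 35
python3 -m jog '[[0,0,-0.02,0,0,0,0],[0,0,-0.04,0,0,0,0],[0,0,-0.04,0,0,0,0],[0,0,-0.04,0,0,0.075,0],[0,0,-0.04,0,0,0,0],[0,0,-0.02,0,0,0,0],[0,0,0,0,0,0,0]]' 35
python3 -c "
from h import *
go([.504,-.028,.205],32)"
```

```text
time_s: 15.37
tool_pos: [0.4369, -0.2972, 0.0046]
tool_rot: [-179.5, -0.1, -175.9]
force: [-0.3, 0.7, 2.7]
grip_width: 0.0352
grasp_force: 35.0
time_s: 15.95
tool_pos: [0.4394, -0.2971, 0.2098]
tool_rot: [-179.2, 0.4, 179.8]
force: [0.7, -0.8, -1.0]
grip_width: 0.0363
grasp_force: 34.9
z [ 0.007 -0.013 -1.   ] y [ 0.004  1.    -0.013] to go [-0.0636  0.2694  0.0017] w 0.0363 t 15.95
turn [-0.014 -0.552  0.   ]
```

```bash
python3 -m jog '[[-0.008,0.0337,0,0,0,0,0],[-0.008,0.0337,0,0,0,0,0],[-0.008,0.0337,0,0,0,0,0],[-0.008,0.0337,0,0,0,0,0],[-0.008,0.0337,0,0,0,0,0],[-0.008,0.0337,0,0,0,0,0],[-0.008,0.0337,0,0,0,0,0],[-0.008,0.0337,0,0,0,0,0]]' 35
python3 -m jog '[[0,0,0,0,-0.11,0,0],[0,0,0,0,-0.11,0,0],[0,0,0,0,-0.11,0,0],[0,0,0,0,-0.11,0,0],[0,0,0,0,-0.11,0,0],[0,0,0,0,0,0,0],[0,0,0,0,0,0,0],[0,0,0,0,0,0,0]]' 35
python3 -c "
from h import *
go([.600,-.028,.075],32)"
```

```text
time_s: 16.62
tool_pos: [0.5008, -0.0244, 0.1998]
tool_rot: [-179.5, -0.3, 179.8]
force: [0.8, -0.0, -1.4]
grip_width: 0.0358
grasp_force: 34.9
time_s: 17.28
tool_pos: [0.5159, -0.0253, 0.1937]
tool_rot: [-179.8, 27.9, 180.0]
force: [0.3, 0.2, -0.4]
grip_width: 0.0358
grasp_force: 34.9
z [ 0.468 -0.004 -0.884] y [ 0.002  1.    -0.003] to go [-0.0188 -0.0022  0.1443] w 0.0358 t 17.2833
turn [-0.004 -0.072 -0.   ]
```

```bash
python3 -m jog '[[0,-0.001,0.03,0,0,0,0],[-0.003,-0.001,0.03,0,-0.03,0,0],[-0.003,0,0.03,0,-0.04,0,0],[-0.003,0,0.03,0,0,0,0],[0,0,0,0,0,0,0],[0,0,0,0,0,0,0]]' 35
python3 -c "
from h import *
go([.600,-.028,.072],32)
print(env.get_obs()['tool_pos'],env.get_obs()['force'])"
```

```text
time_s: 17.78
tool_pos: [0.5826, -0.0254, 0.0918]
tool_rot: [-179.8, 31.7, -179.8]
force: [-0.2, -0.2, -1.0]
grip_width: 0.0358
grasp_force: 34.9
z [ 0.526 -0.001 -0.851] y [-0.002  1.    -0.002] to go [-0.0044 -0.0026  0.026 ] w 0.0358 t 17.7833
turn [-0.001 -0.005  0.003]
[ 0.58259028 -0.02536032  0.0917598 ] [-0.20417257 -0.23150881 -0.95315223]
```

```bash
python3 -m jog '[[-0.002,-0.001,0.013,0,0,0,0],[-0.002,-0.001,0.013,0,0,0,0],[0,0,0,0,0,0,0],[0,0,0,0,0,0,0],[0,0,0,0,0,0,0.06],[0,0,0,0,0,0,0.06],[0,0,0,0,0,0,0.06],[0,0,0,0,0,0,0.06]]' 35
python3 -m jog '[[0,0,-0.02,0,0,0,0.06],[0,0,-0.03,0,0,0,0.06],[0,0,-0.03,0,0,0,0.06],[0,0,-0.03,0,0,0,0.06],[0,0,-0.03,0,0,0,0.06],[0,0,0,0,0.125,0,0.06],[0,0,0,0,0.125,0,0.06],[0,0,0,0,0.125,0,0.06],[0,0,0,0,0.125,0,0.06],[0,0,0,0,0.05,0,0.06],[0,0,0,0,0,0,0.06]]' 35
python3 - <<'E'
from h import *
s=env.read_camera("side"); cv2.imwrite("pics/s10.png",s)
go([.5365,-.3636,.12],0)
E
```

```text
time_s: 18.45
tool_pos: [0.6003, -0.0291, 0.075]
tool_rot: [-179.7, 32.1, -179.9]
force: [0.6, 0.8, 0.3]
grip_width: 0.0542
grasp_force: 0.0
time_s: 19.37
tool_pos: [0.5314, -0.0286, 0.1903]
tool_rot: [-179.9, 0.2, -180.0]
force: [0.2, 0.1, -0.4]
grip_width: 0.0599
grasp_force: 0.0
z [ 0.006 -0.002 -1.   ] y [ 0.     1.    -0.002] to go [-0.0054 -0.3348  0.071 ] w 0.0601 t 19.4167
turn [-0.002  0.006 -0.   ]
```

```bash
python3 -m jog '[[0,-0.037,0,0,0,0,0.06],[0,-0.037,0,0,0,0,0.06],[0,-0.037,0,0,0,0,0.06],[0,-0.037,0,0,0,0,0.06],[0,-0.037,0,0,0,0,0.06],[0,-0.037,0,0,0,0,0.06],[0,-0.037,0,0,0,0,0.06],[0,-0.037,0,0,0,0,0.06],[0,-0.039,0.03,0,0,0,0.06],[-0.005,0,0.03,0,0,0,0.06],[0,0,0,0,0,0,0.06],[0,0,0,0,0,0,0.06]]' 35
python3 - <<'E'
from h import *
c=cal("wrist"); w=env.read_camera("wrist"); cs=cal("side")
print("can",cast(cs,(348,222),0),"tape",cast(cs,(306,234),0),"jar",cast(cs,(336,358),0),"wrench",cast(cs,(385,305),0))
go([.5365,-.3636,.008],0)
s=cv2.imread("pics/s10.png")
o=np.zeros((384,800,3),np.uint8); o[:,:512]=w; o[:330,520:800]=cv2.resize(s[100:265,170:310],(280,330)); cv2.imwrite("pics/comp11.png",o)
q=cast(cs,blobs(s,(18,90,40),(32,255,255),(240,150,310,215),10)[0][1],.02); print(q)
print("proj socket top",proj(c,[.5365,-.3636,.05]))
E
```

```text
time_s: 20.42
tool_pos: [0.5333, -0.3571, 0.1353]
tool_rot: [-179.9, 0.2, 179.9]
force: [0.3, -0.3, 0.7]
grip_width: 0.0598
grasp_force: 0.0
can [[ 7.14921007e-01 -2.33183058e-01 -1.11022302e-16]] tape [[ 5.87590895e-01 -2.01568265e-01  1.11022302e-16]] jar [[ 0.40670921 -0.5201525   0.        ]] wrench [[ 0.58892972 -0.48730481  0.        ]]
z [ 0.007 -0.003 -1.   ] y [-0.     1.    -0.003] to go [-0.0008 -0.0061  0.1293] w 0.0602 t 20.4667
turn [-0.003  0.007  0.   ]
[[0.63082865 0.00671741 0.02      ]]
proj socket top [[247.62046593 202.74749134]]
```

View pics/comp11.png

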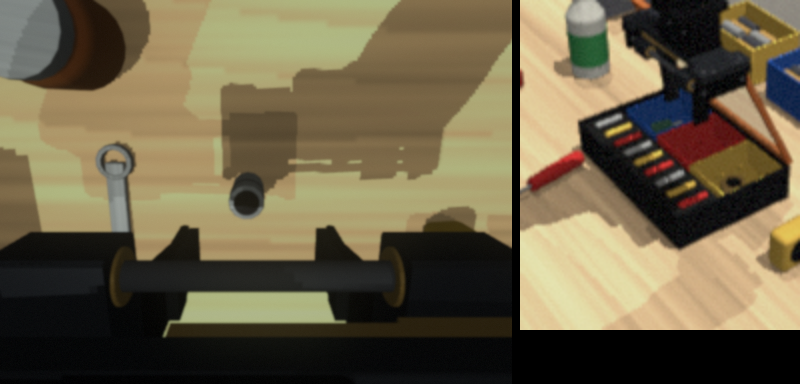

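```bash
python3 -m jog '[[0.001,-0.004,0,0,0,0,0.06],[0,-0.0035,0.015,0,0,0,0.06],[0,0,0.03,0,0,0,0.06],[0,0,0.035,0,0,0,0.06],[0,0,0.03,0,0,0,0.06],[0,0,0.017,0,0,0,0.06],[0,0,0,0,0,0,0.06],[0,0,0,0,0,0,0.06]]' 35
python3 -m jog '[[0,0,0,0,0,0,0],[0,0,0,0,0,0,0],[0,0,0,0,0,0,0],[0,0,0,0,0,0,0],[0,0,0,0,0,0,0],[0,0,0,0,0,0,0],[0,0,-0.02,0,0,0,0],[0,0,-0.04,0,0,0,0],[0,0,-0.04,0,0,0,0],[0,0,-0.04,0,0,0,0],[0,0,-0.04,0,0,0,0],[0,0,-0.02,0,0,0,0]]' 40
python3 -m jog '[[0,0,0,0,0,0,0],[0,0,0,0,0,0,0]]' 40
python3 -c "
from h import *
go([.507,.064,.205],32)"
```

```text
time_s: 21.13
tool_pos: [0.5355, -0.3657, 0.0108]
tool_rot: [-179.8, 0.4, -179.9]
force: [0.0, 0.4, 1.1]
grip_width: 0.0596
grasp_force: 0.0
time_s: 22.13
tool_pos: [0.5351, -0.3664, 0.2154]
tool_rot: [-179.6, 0.7, 180.0]
force: [1.0, -0.5, 0.3]
grip_width: 0.0267
grasp_force: 40.0
time_s: 22.3
tool_pos: [0.534, -0.3656, 0.2107]
tool_rot: [-179.7, 0.4, 180.0]
force: [-0.1, 0.2, -1.9]
grip_width: 0.0274
grasp_force: 40.0
z [ 0.008 -0.004 -1.   ] y [ 0.     1.    -0.004] to go [0.0271 0.4297 0.0035] w 0.0274 t 22.3
turn [-0.004 -0.551  0.001]
```

```bash
python3 -m jog '[[0.006,0.035,0,0,0,0,0],[0.006,0.035,0,0,0,0,0],[0.006,0.035,0,0,0,0,0],[0.006,0.035,0,0,0,0,0],[0.002,0.02,0,0,0,0,0],[0,0,0,0,-0.11,0,0],[0,0,0,0,-0.11,0,0],[0,0,0,0,-0.11,0,0],[0,0,0,0,-0.11,0,0],[0,0,0,0,-0.11,0,0],[0,0,0,0,0,0,0],[0,0,0,0,0,0,0]]' 40
python3 -c "
from h import *
go([.505,.064,.20],32); print(env.get_obs()['tool_pos'],env.get_obs()['qpos'])"
```

```text
time_s: 23.3
tool_pos: [0.5048, -0.2044, 0.2053]
tool_rot: [180.0, 31.4, 179.9]
force: [0.5, 0.1, -0.1]
grip_width: 0.0269
grasp_force: 40.0
z [ 0.522 -0.001 -0.853] y [0.002 1.    0.   ] to go [0.003  0.2684 0.0044] w 0.0269 t 23.3
turn [-0.001 -0.01  -0.001]
[ 0.50480872 -0.20439531  0.20533746] [ 25.74062498 -13.29020308   2.92570111 124.36652886 -20.6562516
  42.62373991 130.68353249]
```

```bash
python3 -m jog '[[0,0.0335,0,0,0,0,0],[0,0.0335,0,0,0,0,0],[0,0.0335,0,0,0,0,0],[0,0.0335,0,0,0,0,0],[0,0.0335,0,0,0,0,0],[0,0.0335,0,0,0,0,0],[0,0.0335,0,0,0,0,0],[0,0.0335,0,0,0,0,0],[0,0,0,0,0,0,0],[0,0,0,0,0,0,0],[0,0,0,0,0,0,0]]' 40
python3 -c "
from h import *
go([.600,.064,.08],32); print(env.get_obs()['tool_pos'],env.get_obs()['qpos'])"
```

```text
time_s: 24.22
tool_pos: [0.5315, 0.0579, 0.2001]
tool_rot: [179.9, 30.9, -179.8]
force: [-0.3, -0.7, -1.5]
grip_width: 0.027
grasp_force: 40.0
z [ 0.514  0.003 -0.858] y [-0.004  1.     0.001] to go [0.003  0.0057 0.1383] w 0.027 t 24.2167
turn [ 0.003 -0.019  0.003]
[0.53148698 0.05789769 0.20010931] [  8.1683158  -16.69437442 -18.55842735 126.76614297   0.42410423
  38.6226162   78.84809846]
```

```bash
python3 -m jog '[[0.002,0.001,0.025,0,0,0,0],[0.002,0.001,0.025,0,0,0,0],[0,0.002,0.025,0,0,0,0],[0,0.002,0.025,0,0,0,0],[0,0,0.02,0,0,0,0],[0,0,0,0,0,0,0],[0,0,0,0,0,0,0]]' 40
python3 -c "
from h import *
go([.598,.064,.08],32); print(env.get_obs()['tool_pos'],env.get_obs()['force'])"
```

```text
time_s: 24.8
tool_pos: [0.5885, 0.062, 0.0933]
tool_rot: [179.9, 30.8, 179.9]
force: [0.3, 0.1, -0.5]
grip_width: 0.027
grasp_force: 40.0
z [ 0.512  0.002 -0.859] y [-0.     1.     0.002] to go [-0.0014  0.002   0.0162] w 0.027 t 24.8
turn [ 0.002 -0.021 -0.001]
[0.58852065 0.06197907 0.09325585] [ 0.28161289  0.12731145 -0.47077016]
```

```bash
python3 -m jog '[[-0.001,0.001,0.012,0,0,0,0],[-0.001,0.001,0.01,0,0,0,0],[0,0,0,0,0,0,0],[0,0,0,0,0,0,0],[0,0,0,0,0,0,0.055],[0,0,0,0,0,0,0.055],[0,0,0,0,0,0,0.055],[0,0,0,0,0,0,0.055],[0,0,0,0,0,0,0.055]]' 40
python3 -m jog '[[0,0,-0.02,0,0,0,0.055],[0,0,-0.03,0,0,0,0.055],[0,0,-0.03,0,0,0,0.055],[0,0,-0.03,0,0,0,0.055],[0.01,-0.02,-0.02,0,0,0,0.055],[0.005,-0.03,0,0,0,0,0.055],[0,-0.035,0,0,0,0,0.055],[0,-0.035,0,0,0,0,0.055],[0,-0.035,0,0,0,0,0.055],[0,-0.035,0,0,0,0,0.055],[0,-0.035,0,0,0,0,0.055],[0,0,0,0,0,0,0.055]]'
python3 - <<'E'
from h import *
s=env.read_camera("side"); w=env.read_camera("scene"); cv2.imwrite("pics/s12.png",s); cv2.imwrite("pics/sc12.png",w)
o=np.zeros((600,800,3),np.uint8); o[:600,:510]=cv2.resize(s[90:290,170:340],(510,600),interpolation=cv2.INTER_CUBIC); o[:270,515:800]=cv2.resize(w[150:285,150:340][:, :],(285,270)); cv2.imwrite("pics/comp12.png",o)
print(env.get_obs()["tool_pos"])
E
```

```text
time_s: 25.55
tool_pos: [0.602, 0.0655, 0.0774]
tool_rot: [179.9, 31.0, -179.9]
force: [0.1, -0.0, 0.0]
grip_width: 0.0512
grasp_force: 0.0
time_s: 26.55
tool_pos: [0.5229, -0.1676, 0.181]
tool_rot: [180.0, 31.1, 179.6]
force: [-0.0, -0.3, 0.3]
grip_width: 0.0549
grasp_force: 0.0
[ 0.52297742 -0.16113119  0.18002754]
```

View pics/comp12.png

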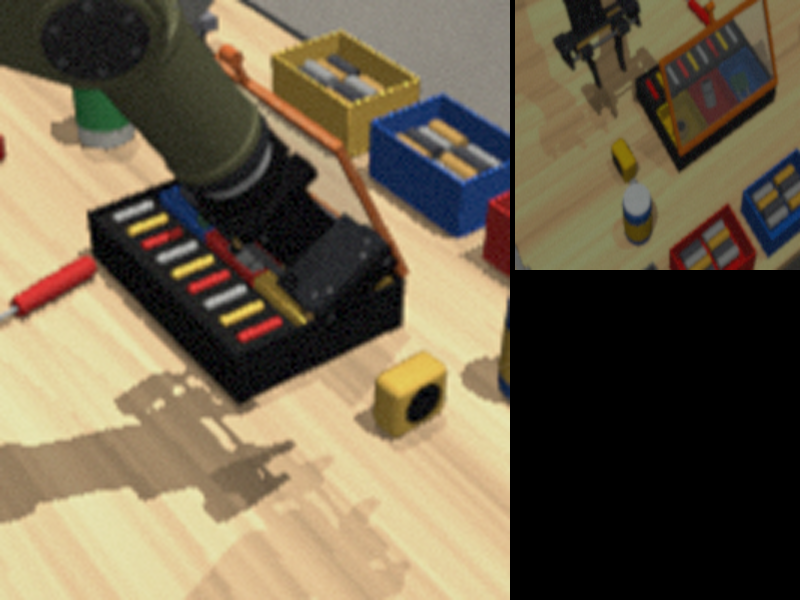

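Run:
```python
from h import *
for d in (54,57,60,63,66):
    t=np.radians(d); P=lambda r,y:[.6775-r*np.cos(t),y,.065+r*np.sin(t)]
    print(d,"side",proj(cal("side"),[P(.234,.065),P(.2,-.08)]).round(1).tolist(),"scene",proj(cal("scene"),[P(.2,-.08),P(.2,.21)]).round(1).tolist())
go([.5,-.2,.2])
```

```text
54 side [[235.4, 118.9], [272.2, 148.6]] scene [[241.1, 176.7], [310.5, 141.2]]
57 side [[238.4, 115.6], [274.9, 145.5]] scene [[242.5, 177.4], [312.1, 141.6]]
60 side [[241.5, 112.4], [277.7, 142.7]] scene [[243.9, 178.2], [313.8, 142.2]]
63 side [[244.7, 109.4], [280.6, 139.9]] scene [[245.3, 179.2], [315.5, 143.0]]
66 side [[248.0, 106.6], [283.5, 137.3]] scene [[246.8, 180.3], [317.3, 143.9]]
z [ 0.515  0.002 -0.857] y [0.    1.    0.002] to go [ 0.0094 -0.0388 -0.029 ] w 0.055 t 26.65
```

Run:
```python
from h import *
from scipy.optimize import least_squares
c=cal("side"); k=cal("scene")
P=lambda d,r,y:[.6775-r*np.cos(np.radians(d)),y,.065+r*np.sin(np.radians(d))]
for n in("side2","s7","s12","side0"):
    im=cv2.imread(f"pics/{n}.png"); roi=(225,95,310,215) if n!="side0" else (195,130,310,220)
    b=max(blobs(im,(2,140,70),(17,255,255),roi,5),key=lambda x:x[0]); p=b[2]
    f=p.astype(float)
    print(n,b[0],"top v",f[f[:,1].argmin()], "right u",f[f[:,0].argmax()],"left",f[f[:,0].argmin()])
print("shut proj grip/corner",proj(c,[P(0,.234,.065),P(0,.2,-.08),P(0,0,-.08)]).round(1).tolist())
a=cv2.imread("pics/side2.png")[95:160,225:300];b=cv2.imread("pics/s12.png")[95:160,225:300]; s0=cv2.imread("pics/side0.png")[150:215,195:270]
cv2.imwrite("pics/cmp13.png",cv2.resize(np.hstack([a,b,s0]),None,fx=3.5,fy=3.5,interpolation=cv2.INTER_NEAREST))
```

```text
side2 683 top v [225. 100.] right u [305. 180.] left [225. 100.]
s7 599 top v [242. 107.] right u [305. 180.] left [234. 115.]
s12 385 top v [244. 105.] right u [305. 180.] left [241. 108.]
side0 1010 top v [250. 138.] right u [304. 180.] left [199. 156.]
shut proj grip/corner [[210.7, 185.7], [247.6, 207.9], [304.5, 181.7]]
```

View pics/cmp13.png

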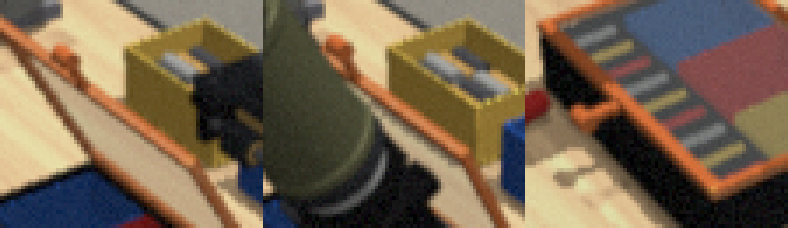

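Run:
```python
from h import *
c=cal("side"); k=cal("scene")
def P(d,r,y,h=0): t=np.radians(d); return np.array([.6775-r*np.cos(t)+h*np.sin(t),y,.065+r*np.sin(t)+h*np.cos(t)])
def top(n):
    im=cv2.imread(f"pics/{n}.png"); m=cv2.inRange(cv2.cvtColor(im,cv2.COLOR_BGR2HSV),(2,140,70),(17,255,255)); m[:,:225]=0
    return {u:np.where(m[95:160,u])[0].min()+95 for u in range(256,281) if m[95:160,u].any()}
def model(d):
    q=proj(c,[P(d,.2,.03,.0045),P(d,.2,-.08,.0045)]); return lambda u:np.interp(u,q[:,0],q[:,1])
for n in("side2","s7","s10","s12"):
    t=top(n); u=np.array(list(t)); v=np.array(list(t.values()))
    ds=np.arange(50,75,.25); e=[np.median(v-model(d)(u)) for d in ds]; i=np.argmin(np.abs(e)); print(n,ds[i],[int(x) for x in v])
im=cv2.imread("pics/sc12.png"); b=blobs(im,(2,130,60),(17,255,255),(230,130,340,240),20); p=np.vstack([x[2] for x in b])
print("scene left",p[p[:,0].argmin()],"right",p[p[:,0].argmax()],"top",p[p[:,1].argmin()])
for d in(57,60,63,66): print(d,proj(k,[P(d,.2,-.081),P(d,.2,.21),P(d,.234,.065)]).round(1).tolist())
```

```text
side2 62.0 [123, 123, 124, 124, 125, 125, 126, 127, 127, 128, 129, 129, 130, 131, 132, 132, 133, 134, 135, 135, 136, 137, 137, 138, 139]
s7 62.75 [122, 122, 123, 123, 124, 124, 125, 125, 126, 127, 128, 128, 129, 130, 131, 131, 132, 133, 134, 134, 135, 136, 136, 137, 138]
s10 50.0 [150, 149, 149, 151, 151, 152, 153, 154, 154, 155, 156, 157, 158, 158, 159]
s12 65.0 [119, 119, 120, 120, 121, 121, 122, 122, 123, 124, 124, 125, 126, 126, 127, 128, 129, 129, 130, 130, 131, 132, 133, 134, 134]
scene left [246 180] right [339 141] top [309 130]
57 [[242.2, 177.5], [312.1, 141.6], [275.5, 150.2]]
60 [[243.6, 178.3], [313.8, 142.2], [277.3, 151.0]]
63 [[245.1, 179.3], [315.5, 143.0], [279.2, 151.9]]
66 [[246.6, 180.5], [317.3, 143.9], [281.2, 153.1]]
```

```bash
python3 -m jog '[[0,0,0,0,0.11,0,0.05],[0,0,0,0,0.11,0,0.05],[0,0,0,0,0.11,0,0.05],[0,0,0,0,0.11,0,0.05],[0,0,0,0,0.1,0,0.05],[0,0,-0.04,0,0,0,0.05],[0,0,-0.04,0,0,0,0.05],[0,0,-0.04,0,0,0,0.05],[0,0,-0.04,0,0,0,0.05],[0,0,-0.02,0,0,0,0.05],[0,0,0,0,0,0,0.05],[0,0,0,0,0,0,0.05]]' 30
python3 -c "
from h import *
go([.575,.065,.345],0); print(env.get_obs()['tool_pos'])"
```

```text
time_s: 27.65
tool_pos: [0.5238, -0.1586, 0.361]
tool_rot: [179.9, 0.2, -179.7]
force: [0.0, -0.1, -0.7]
grip_width: 0.0498
grasp_force: 0.0
z [ 0.003  0.001 -1.   ] y [-0.005  1.     0.001] to go [-0.0522  0.2233  0.0164] w 0.0498 t 27.65
turn [0.001 0.003 0.005]
[ 0.52384109 -0.15858374  0.3610336 ]
```

```bash
python3 -m jog '[[-0.0065,0.0279,0,0,0,0,0.05],[-0.0065,0.0279,0,0,0,0,0.05],[-0.0065,0.0279,0,0,0,0,0.05],[-0.0065,0.0279,0,0,0,0,0.05],[-0.0065,0.0279,0,0,0,0,0.05],[-0.0065,0.0279,0,0,0,0,0.05],[-0.0065,0.0279,0,0,0,0,0.05],[-0.0065,0.0279,0,0,0,0,0.05],[0,0,0.015,0,0,0,0.05],[0,0,0,0,0,0,0.05],[0,0,0,0,0,0,0.05]]' 30
python3 - <<'E'
from h import *
c=cal("wrist"); w=env.read_camera("wrist"); cv2.imwrite("pics/w14.png",w)
go([.575,.065,.2566],0)
for d in (60,62,64,66): t=np.radians(d); print(d,proj(c,[.6775-.234*np.cos(t),.065,.065+.234*np.sin(t)]).round(1))
for a,ce,p in blobs(w,(2,140,70),(17,255,255),(150,100,360,260),30): print(a,ce.round(1),p.min(0),p.max(0))
E
```

```text
time_s: 28.57
tool_pos: [0.5732, 0.0634, 0.3427]
tool_rot: [180.0, -0.3, -179.8]
force: [-0.3, -0.7, 0.6]
grip_width: 0.0502
grasp_force: 0.0
z [-0.002  0.    -1.   ] y [-0.002  1.     0.   ] to go [-0.0015  0.0025  0.0873] w 0.0503 t 28.6167
turn [ 0.    -0.002  0.002]
60 [[258.3 186.7]]
62 [[258.3 197.7]]
64 [[258.3 209. ]]
66 [[258.3 220.5]]
350 [165.6 117.6] [160 100] [171 136]
157 [234.8 113.6] [230 100] [239 136]
107 [304.6 107.4] [301 100] [309 121]
4669 [250.  206.5] [150 146] [359 226]
203 [170.2 233.7] [151 231] [187 237]
555 [256.2 233.7] [208 231] [306 237]
196 [343.2 234.4] [327 231] [359 238]
```

Run:
```python
from h import *
w=cv2.imread("pics/w14.png"); m=cv2.inRange(cv2.cvtColor(w,cv2.COLOR_BGR2HSV),(2,140,70),(17,255,255))
for v in range(140,240,4):
    u=np.where(m[v,100:420])[0]+100; s=np.split(u,np.where(np.diff(u)>2)[0]+1) if len(u) else []
    print(v,[(int(x[0]),int(x[-1])) for x in s if len(x)>2])
```

```text
140 []
144 []
148 [(228, 267)]
152 [(225, 231)]
156 [(225, 237)]
160 [(225, 234), (237, 242)]
164 [(225, 237)]
168 [(225, 238)]
172 [(225, 241)]
176 [(225, 237), (240, 243)]
180 [(225, 237)]
184 [(225, 246), (250, 252)]
188 [(225, 245), (248, 253)]
192 [(226, 249), (252, 256)]
196 [(226, 258)]
200 [(226, 277), (285, 287)]
204 [(226, 277), (283, 287)]
208 [(226, 287)]
212 [(154, 161), (164, 291), (346, 351), (356, 362)]
216 [(100, 419)]
220 [(100, 419)]
224 [(100, 141), (154, 419)]
228 [(107, 131), (385, 408)]
232 [(121, 125), (157, 187), (208, 306), (327, 359), (393, 398)]
236 [(152, 186), (208, 306), (328, 363)]
```

Run:
```python
from h import *
w=cv2.imread("pics/w14.png"); h=cv2.cvtColor(w,cv2.COLOR_BGR2HSV); m=cv2.inRange(h,(2,180,110),(15,255,255))
for v in range(176,232,3):
    u=np.where(m[v,100:420])[0]+100; s=np.split(u,np.where(np.diff(u)>2)[0]+1) if len(u) else []
    print(v,[(int(x[0]),int(x[-1])) for x in s if len(x)>2], h[v,258].tolist(),h[v,235].tolist())
```

```text
176 [(231, 237), (240, 243)] [10, 13, 60] [2, 212, 130]
179 [(232, 238)] [20, 11, 70] [2, 214, 130]
182 [(232, 250)] [12, 18, 72] [2, 214, 130]
185 [(232, 251)] [1, 180, 119] [2, 212, 130]
188 [(232, 245), (248, 253)] [1, 213, 129] [2, 216, 130]
191 [(232, 256)] [1, 212, 130] [2, 216, 130]
194 [(232, 256)] [1, 214, 130] [2, 214, 130]
197 [(232, 261), (264, 268)] [2, 212, 129] [2, 212, 131]
200 [(232, 246), (249, 254), (257, 267), (270, 277)] [7, 209, 110] [2, 216, 130]
203 [(232, 277)] [11, 207, 116] [2, 208, 130]
206 [(232, 279), (282, 284)] [11, 208, 131] [2, 208, 131]
209 [(232, 284)] [12, 203, 141] [3, 212, 129]
212 [(157, 160), (165, 173), (223, 289), (357, 360)] [11, 204, 144] [9, 200, 176]
215 [(246, 273)] [11, 204, 136] [14, 157, 227]
218 [(245, 273)] [11, 204, 126] [14, 173, 236]
221 [(100, 419)] [11, 203, 138] [13, 201, 237]
224 [(100, 137), (157, 291), (316, 324), (353, 360), (378, 419)] [11, 194, 180] [11, 198, 182]
227 [(110, 113), (400, 409)] [5, 113, 104] [5, 116, 103]
230 [(122, 125), (392, 397)] [15, 115, 109] [14, 112, 109]
```

```bash
python3 -m jog '[[-0.003,0.002,0.02,0,0,0,0.05],[0,0,0.025,0,0,0,0.05],[0,0,0.025,0,0,0,0.05],[0,0,0.015,0,0,0,0.05],[0,0,0,0,0,0,0.05],[0,0,0,0,0,0,0.05]]' 30
python3 -m jog '[[0,0,0,0,0,0,0],[0,0,0,0,0,0,0],[0,0,0,0,0,0,0],[0,0,0,0,0,0,0],[0,0,0,0,0,0,0],[0,0,0,0,0,0,0]]' 30
python3 -c "
from h import *
go([.5625,.065,.248],0);print(env.get_obs()['tool_pos'])"
```

```text
time_s: 29.12
tool_pos: [0.5772, 0.0642, 0.2603]
tool_rot: [179.9, -0.0, -180.0]
force: [-0.6, 0.5, 0.4]
grip_width: 0.0497
grasp_force: 0.0
time_s: 29.62
tool_pos: [0.5777, 0.0651, 0.2607]
tool_rot: [179.9, 0.1, -179.9]
force: [0.6, 1.7, 0.1]
grip_width: 0.0194
grasp_force: 30.0
z [ 0.001  0.001 -1.   ] y [-0.003  1.     0.001] to go [ 0.0152 -0.0001  0.0127] w 0.0194 t 29.6167
turn [0.001 0.001 0.003]
[0.57770553 0.06511506 0.26073601]
```

```bash
python3 -m jog '[[0.005,0,0.0025,0,0,0,0],[0.005,0,0.0026,0,0,0,0],[0.0044,0,0.0026,0,0,0,0],[0,0,0,0,0,0,0],[0,0,0,0,0,0,0],[0,0,0,0,0,0,0.05],[0,0,0,0,0,0,0.05],[0,0,0,0,0,0,0.05],[0,0,0,0,0,0,0.05]]' 30
python3 -m jog '[[0,0,-0.01,0,0,0,0.05],[0,0,-0.03,0,0,0,0.05],[0,0,-0.04,0,0,0,0.05],[0,-0.02,-0.03,0,0,0,0.05],[0,-0.03,0,0,0,0,0.05],[0,-0.03,0,0,0,0,0.05],[0,-0.03,0,0,0,0,0.05],[0,-0.03,0,0,0,0,0.05],[0,-0.03,0,0,0,0,0.05],[0,-0.03,0,0,0,0,0.05],[0,-0.03,0,0,0,0,0.05],[0,0,0,0,0,0,0.05]]' 30
python3 - <<'E'
from h import *
c=cal("side")
im=env.read_camera("side"); cv2.imwrite("pics/s15.png",im)
m=cv2.inRange(cv2.cvtColor(im,cv2.COLOR_BGR2HSV),(2,140,70),(17,255,255)); m[:,:225]=0
print([int(np.where(m[95:160,u])[0].min()+95) for u in range(256,281) if m[95:160,u].any()])
k=env.read_camera("scene"); cv2.imwrite("pics/sc15.png",k)
b=blobs(k,(2,130,60),(17,255,255),(230,130,340,240),20); p=np.vstack([x[2] for x in b]); print("scene left",p[p[:,0].argmin()],env.get_obs()["tool_pos"])
# bystanders: change between first and last scene pictures
for n,(x,y) in {"tape":(222,229),"can":(232,257),"wrench":(147,272),"jar":(120,232),"meter":(328,128),"cleaner":(358,152)}.items():
    a=cv2.imread("pics/scene0.png")[y-14:y+14,x-14:x+14]; r=cv2.matchTemplate(k[y-20:y+20,x-20:x+20],a,cv2.TM_CCOEFF_NORMED); _,v,_,l=cv2.minMaxLoc(r); print(n,round(v,3),l[0]-6,l[1]-6)
a=cv2.imread("pics/side0.png")[170:215,145:205]; r=cv2.matchTemplate(im[160:225,135:215],a,cv2.TM_CCOEFF_NORMED); print("screwdriver",cv2.minMaxLoc(r)[1::2])
E
```

```text
time_s: 30.37
tool_pos: [0.5628, 0.0657, 0.2519]
tool_rot: [179.9, -0.1, -179.8]
force: [-0.1, -0.0, 0.3]
grip_width: 0.0386
grasp_force: 0.0
time_s: 31.37
tool_pos: [0.5621, -0.1731, 0.3627]
tool_rot: [-179.8, -0.0, 179.5]
force: [-0.6, -0.3, -0.3]
grip_width: 0.0501
grasp_force: 0.0
[124, 125, 126, 126, 127, 128, 128, 129, 130, 130, 131, 132, 133, 133, 134, 135, 135, 136, 137, 138, 139, 139, 140, 141, 142]
scene left [243 178] [ 0.56345898 -0.16619206  0.36264064]
tape 0.973 0 0
can 0.997 0 0
wrench 0.98 0 0
jar 0.996 0 0
meter 0.995 0 0
cleaner 0.995 0 0
screwdriver (0.6202371120452881, (10, 9))
```

Run:
```python
from h import *
for n in("side0","side2","s15"):
    b=blobs(cv2.imread(f"pics/{n}.png"),(0,150,50),(6,255,255),(160,165,207,205),30); print(n,[(int(x[0]),x[1].round(1)) for x in b])
print(env.get_obs()["joint_velocities"])
```

```text
side0 [(185, array([187.9, 184.6]))]
side2 [(211, array([188.2, 184.3]))]
s15 [(212, array([188. , 184.4]))]
[-1.66599126 -0.35571048 -2.69250123  0.46117932 -1.05678064 -0.14636456
 -0.13149924]
```

```bash
python3 -m jog '[[0,0,0,0,0,0,0.05],[0,0,0,0,0,0,0.05],[0,0,0,0,0,0,0.05],[0,0,0,0,0,0,0.05]]'; python3 -c "
from cell import env
print(env.sign_off())"
```

```text
time_s: 31.8
tool_pos: [0.564, -0.1635, 0.3624]
tool_rot: [179.9, 0.0, -179.7]
force: [0.0, -0.1, -0.1]
grip_width: 0.0502
grasp_force: 0.0
the job is handed in; nothing more can be done
None
```

The job is handed in at 31.8 s: the socket is in the red tray, the padlock in the blue, the nut in the yellow, and the lid stands at about 60° by camera (it had crept to about 64° while I was placing the parts, so I set it back at the end); in the pictures the other things have not moved.

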